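# Hang a sample slate at the gauge mark and hold the feeler lever at the third click

## Task

Take the slate that has the steel hook out of the rack, hook it over the gauge's rail well into its left half (seen from the robot), slide it along the rail to the pointer, and let go of it so that it hangs there on its own. Then take the black handle of the spring-loaded ratchet lever and work it away from its stop by exactly three clicks, never as far as the fourth, and finish still holding the lever there: it springs back if you let go. Leave the other things on the bench alone.

Things in the scene. Friction and masses are not known exactly. Their poses are not given: they have to be found in the camera images.
- hanger: Slate 10 (x) x 100 (y) x 110 (z) mm with a steel hook and a grip tab on top, 0.3 to 0.6 kg in all; origin: centre of the slate's underside, z up. Starts upright in one of the rack's two slots, its x axis along the rack's. Hung properly, its x axis lies along the gauge's (hook's mouth away from the robot), its origin 160 mm below the rail's top.
- hook (a point): Middle of the hook's inner top, 160 mm above the hanger's origin. In the hanger's frame: strap 24 mm wide (y), 4 thick, up the -x side (x -16 to -12, z 110 to 164), over the top, down to a lip on the +x side (x 12 to 16, z 148 to 160). Room inside x -12 to 12; the side mouth on +x is open from z 114 (strap's foot) to z 148 (lip): 34 mm for the 12 mm rail.
- tab (a point): Middle of the hanger's grip tab, 190 mm above the hanger's origin: upright steel plate 10 (x) x 30 (y) mm, z 164 to 210 in the hanger's frame, over the hook. Grip it from above across its 10 mm.
- plain_slate: Plain slate without a hook, 10 x 100 x 80 mm, standing in the rack's other slot. Leave it there.
- rack: Fixed green rack 200 (x) x 130 (y) mm with two wooden slots along its y axis, at x = -50 and +50 mm; slot floor at z 15, slot walls up to z 60 mm, slots about 13 mm wide. Origin at the centre of its underside.
- gauge: Fixed green base plate, 12 mm thick, with two posts (y = -170 and +170 mm, tops at z 215) that carry a round steel rail, 12 mm thick, along the gauge's y axis: rail axis at x 0, z 209, its top at z 215. Origin on the bench under the middle of the rail; +x away from the robot, +y to the robot's left.
- rail_mid (a point): Middle of the rail's length, on its top, 215 mm above the bench.
- mark (a point): The mark: point on the rail's top (z 215 mm) that a fixed steel pointer behind it points at, on the right half (gauge y -80 to -30 mm); axes as the gauge's. The hook's middle goes here. Pointer and its green block stand 38 mm and more behind the rail, up to z 210. A feeler pin below, driven by the lever, starts 20 mm behind the hung slate and stops 2 mm short of it at the third click.
- pivot (a point): Point on the vertical axis of the ratchet lever, 130 mm above the bench, over the round green head right of the rail.
- handle: Upright black round handle of the lever, 18 mm in diameter, 55 mm tall; origin at the centre of its underside (88 mm above the bench), 100 mm from the lever's vertical axis. It spins freely on its own stem. Wheel and arm lie below 90 mm: grip or push it from above.
- lever (a joint): Lever angle, rad: 0 resting at its stop, growing anticlockwise seen from above (handle, on the robot's side, goes right, -y), 1.1 at most. A pawl drops between pins every 0.2 rad (20 mm at the handle): clicks at 0.2, 0.4, 0.6, 0.8. Return spring: 6 N at the handle at 0, 10 N at 0.6; over each pin resistance rises some 3 N, then eases to a low, then jumps up as the pawl drops: the click.
- hammer: Slater's hammer lying on the bench (bystander).
- offcuts: Stack of slates lying left of the gauge's far end (bystander).
- nail_cup: Steel cup behind the ratchet head, 90 mm tall (bystander).

How it is judged:
On the way, in this order (a step that is already met when the one before it is completed fails the run):
1. the hanger is hooked on the left half of the rail (z of hanger in the frame of gauge between 0.047 and 0.063 m and x of hanger in the frame of gauge between -0.02 and 0.02 m and angle between hanger's own z axis and vertical below 0.15 rad and contact force between hanger and gauge above 0.5 N and y of hanger in the frame of gauge above 0.02 m), for 0.1 s.
2. it slides along the rail, carried by it, between the left half and the pointer (z of hanger in the frame of gauge between 0.047 and 0.063 m and x of hanger in the frame of gauge between -0.02 and 0.02 m and angle between hanger's own z axis and vertical below 0.15 rad and contact force between hanger and gauge above 0.5 N and y of hanger in the frame of mark between 0.012 and 0.045 m).
3. it hangs on the rail at the pointer, let go (z of hanger in the frame of gauge between 0.047 and 0.063 m and x of hanger in the frame of gauge between -0.02 and 0.02 m and angle between hanger's own z axis and vertical below 0.15 rad and contact force between hanger and gauge above 0.5 N and y of hanger in the frame of mark between -0.008 and 0.008 m and contact force between the arm and hanger below 0.05 N), for 0.2 s.
4. the lever is held at the third click (all of step 3 and value of joint lever between 0.52 and 0.68 rad and contact force between the fingers and handle above 1.5 N), for 0.5 s.
At the end, for the whole second after the job is handed in: The hanger hangs still on the rail, untouched by the robot, the middle of its hook within 8 mm of the mark; the lever stands within 0.08 rad of the third click (0.6 rad), at rest, with the fingers bearing on its handle with at least 1.5 N (all of step 4 and linear speed of hanger below 0.03 m/s and velocity of joint lever between -0.1 and 0.1 rad/s); the arm keeps its last pose, push and grip.
It fails at once if the lever goes on as far as the fourth click (value of joint lever above 0.77 rad).
It fails at once if the plain slate, hammer, slate stack or cup is moved by more than 30 mm (distance of any of plain_slate, hammer, offcuts, nail_cup from where it was at the start of the episode above 0.03 m).
It also fails if it takes over 72 s, if anything falls off the work surface, if the arm or the gripper's body presses on something with over 40 N, if the wrist force passes 120 N, or if a joint passes its speed limit or range.

## Robot

A 7-joint arm with a two-finger parallel gripper is mounted at the origin on the work surface. World frame = base frame: x ahead of the robot, y to its left, z up, the work surface at z = 0. Lengths are in m, angles in rad, forces in N, time in s.
With the tool pointing down it reaches from about 0.4 to 0.875 m from the base axis. Payload 19.3 kg.
Tool frame: the origin (TCP) lies at the very end of the fingers, on their centre line; the grasp point (between the pads) lies 19 mm behind it; z points along the fingers, y is the direction in which the jaws open and shut (so a half turn about z gives the same grasp; the last joint's range is limited). The gripper opens to 85 mm and grips with 20 to 120 N. Pads are 22 mm wide; open, the fingers measure 114 mm over their backs; the gripper's body (76 mm by 85 mm) begins 54 mm behind the grasp point. The pads swing forward as they close: fully open they stand 13 mm farther back than shut.
Start: joints at [-1.338, 0.521, -0.036, 1.599, 0.021, 1.021, -0.113], TCP at [0.186, 0.597, 0.231] pointing down, gripper open.
Joint ranges: [-2.91, 2.91], [-0.3, 2.13], [-1.5, 1.42], [0.17, 2.43], [-1.26, 4.41], [0.16, 1.93], [-2.52, 2.52]. Speed limits (rad/s): [1.89, 1.89, 2.39, 2.39, 3.01, 3.01, 3.01].

## Interface

Orientations are given as [roll, pitch, yaw] about the fixed x, y, z axes, in that order (R = Rz(yaw) Ry(pitch) Rx(roll)).
In Python, from workcell import bot gives the robot as it stands.
- The arm moves only by the tool carry_out, never from a script. Its argument "targets" is a list of rows, each a list of 7 numbers: the shift along the tool's x, y, z in mm, then the turn, a rotation vector about the tool's x, y, z in units of 6 degrees (1.0 is 6 degrees), then the closure in counts, from 0 (fully open) to 255 (shut). A call has 1 to 5 rows; each row shifts and turns the commanded pose from where the row before left it, along the tool's axes as they then stand; what a row does not reach is not made up. A row lasts 1/12 s, in which the tool goes at most 41.7 mm and 7.16 degrees, less where a joint would pass 70% of its speed; a pose out of reach is approached as far as the arm can. A call is refused whole if a number of a shift passes 41.7 or a number of a turn 1, either way. A call with a gripper value outside its range is refused whole. The fingers move at their own pace and stop on an object; "force" is the grip in N (left out, the last holds). Time passes only in rows, so rows that do not move let the fingers close. It gives the time, the measured TCP pose, the force and the opening at its end, in the units of the state.
- bot.observe(): the state, without advancing time (a new reading comes with each control period).
- bot.grab_frame(name): name is "scene" or "top"; returns a dict with "color" (384x512x3 uint8, red, green, blue), "z_map" (384x512 float32, m along the optical axis (not along the pixel's ray), 0 where there is no reading), "K" (3x3 intrinsics, pixels), "cam_to_world" (4x4, takes a point from camera to world coordinates). Camera axes: x right, y down, z forward; pixel columns grow to the right and rows downward; lengths in m; the calibration is good to about 2 mm. A picture is of the moment at which its call begins.
- bot.job_done(): hands the job in, once; it reports no verdict.
The state is a dict: "clock": time; "qpos": joint angles; "qd": joint speeds; "joint_efforts": joint torques, N m; "position": TCP position; "tool_rot": TCP orientation; "force": force on the tool from outside, world axes, zero at the start; "moment": the same for the moment, N m; "grip_width": finger opening in m.
Only numpy, scipy, OpenCV 4.12 (cv2) and the standard library are available. Lean on these libraries where they do the work, as an engineer would, in place of code of your own. Each camera call takes 0.05 s, during which the arm holds its last target. There are 200 camera calls.

## Working session

There is one attempt and no reset: what is moved stays moved. The work goes in short steps, Python scripts to look and compute and a tool call to move; the robot and the scene stay as the last step left them, time stands still between calls to the robot, and variables do not carry over. Pictures are saved under pics/ and viewed, about 8 in all and at most 12, crops included, and the job is handed in when it is done.

Besides the shell and the picture viewer there is one more tool, called after ">>>" as name(argument=value, ...) on one line, values as JSON. carry_out: Moves the arm, as the interface text tells. Its arguments: {"type":"object","properties":{"targets":{"type":"array","items":{"type":"array","items":{"type":"number"}}},"force":{"type":"number"}},"required":["targets"]}

```bash
ls; mkdir -p pics; python3 - <<'E'
from workcell import bot
import cv2,numpy as np,pickle
s=bot.observe()
for k,v in s.items(): print(k,np.round(v,4))
d={}
for n in("scene","top"):
    f=bot.grab_frame(n); d[n]=f
    print(n,f["K"].tolist(),np.round(f["cam_to_world"],4).tolist())
    cv2.imwrite(f"pics/{n}0.png",f["color"][...,::-1])
pickle.dump(d,open("f0.pkl","wb"))
E
```

```text
pics
clock 0.0
qpos [-1.3382  0.5221 -0.0363  1.6     0.0212  1.0211 -0.1128]
qd [ 0.0006 -0.0019 -0.0007 -0.      0.0005 -0.0008  0.0008]
joint_efforts [-1.20000e-03 -9.27110e+01  1.97920e+00 -3.69942e+01  1.78000e-02
  8.00000e-03  0.00000e+00]
position [0.1863 0.5962 0.2307]
tool_rot [-3.1404e+00  1.0000e-04  2.8388e+00]
force [0.4115 0.2943 0.7186]
moment [ 0.0377  0.0384 -0.015 ]
grip_width 0.0853
scene [[413.72119102631217, 0.0, 260.8632300022091], [0.0, 413.72119102631217, 197.62623779084646], [0.0, 0.0, 1.0]] [[0.4356, 0.5201, -0.7346, 1.4033], [0.9001, -0.245, 0.3603, -0.4058], [0.0074, -0.8182, -0.5749, 0.8124], [0.0, 0.0, 0.0, 1.0]]
top [[419.8779103873029, 0.0, 260.33203668538596], [0.0, 419.8779103873029, 188.95130889092871], [0.0, 0.0, 1.0]] [[-0.0034, -0.9916, 0.1294, 0.3664], [-1.0, 0.003, -0.0034, 0.0198], [0.003, -0.1294, -0.9916, 1.3702], [0.0, 0.0, 0.0, 1.0]]
```

View pics/scene0.png

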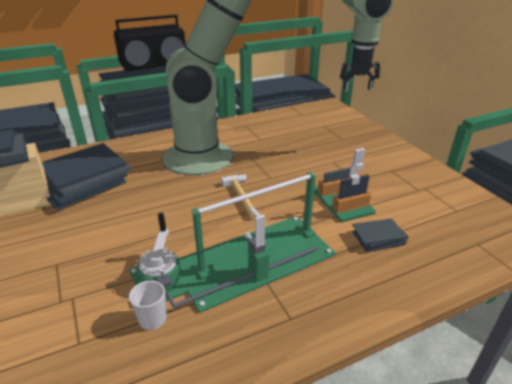

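View pics/top0.png

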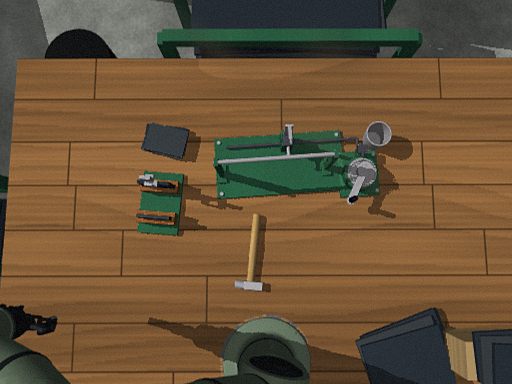

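The scene view shows the rack with the hooked slate at about (355,180), the rail from (200,210) to (312,178), the pointer block at (260,240), the lever handle at (162,220) and the cup at (150,305). In the top view the hooked slate is in the far slot at (150,182) and the plain slate in the near slot at (155,217). The rail runs from (220,162) to (335,155), the pointer is at (290,145) and the handle at (354,196).

```bash
cat > h.py <<'E'
import numpy as np,cv2,pickle
def cloud(f):
    z=f["z_map"];K=f["K"];T=f["cam_to_world"]
    v,u=np.indices(z.shape)
    p=np.stack([(u-K[0,2])/K[0,0]*z,(v-K[1,2])/K[1,1]*z,z,np.ones_like(z)],-1)@T.T
    p=p[...,:3].copy();p[z<=0]=np.nan
    return p
def inbox(p,lo,hi): return np.all((p>lo)&(p<hi),-1)
E
python3 - <<'E'
from h import *
d=pickle.load(open("f0.pkl","rb"))
for n,f in d.items():
    p=cloud(f);hsv=cv2.cvtColor(f["color"],cv2.COLOR_RGB2HSV)
    m=((p[...,2]>0.03)&(p[...,0]>0.25)&(p[...,0]<1.2)&(abs(p[...,1])<0.5)).astype(np.uint8)
    k,l,st,_=cv2.connectedComponentsWithStats(m)
    print(n)
    for i in range(1,k):
        if st[i,4]<8: continue
        q=p[l==i]; print(st[i],np.round(q.min(0),3),np.round(q.max(0),3),np.round(np.median(q,0),3))
    # rail
    r=inbox(p,[.4,-.3,.195],[.9,.3,.22])
    q=p[r]
    for lo in np.arange(-.26,.36,.03):
        s=q[(q[:,1]>lo)&(q[:,1]<lo+.03)]
        if len(s): print("hi y",round(lo,2),len(s),np.round(np.median(s,0),4), np.round(np.ptp(s,0),3))
    g=cv2.inRange(hsv,(60,100,40),(90,255,200))>0
    g&=(abs(p[...,2]-.012)<.008)&(p[...,0]>.3)&(p[...,0]<1.1)&(abs(p[...,1])<.5)
    k,l,st,_=cv2.connectedComponentsWithStats(g.astype(np.uint8))
    for i in range(1,k):
        if st[i,4]<60: continue
        q=p[l==i].astype(np.float32); print("green",st[i],np.round(np.median(q,0),3),cv2.minAreaRect(q[:,:2]))
    # black handle
    b=(p[...,2]>.09)&(p[...,2]<.16)&(p[...,1]<-.1)&(p[...,1]>-.4)&(p[...,0]<.75)&(p[...,0]>.4)&(hsv[...,2]<60)
    print("handle",b.sum(),np.round(np.median(p[b],0),3),np.round(p[b].min(0),3),np.round(p[b].max(0),3))
E
```

```text
scene
[ 318  148   53   62 1709] [0.426 0.274 0.03 ] [0.576 0.398 0.227] [0.553 0.33  0.077]
[ 191  172  124   98 1450] [ 0.581 -0.205  0.03 ] [0.634 0.151 0.217] [ 0.611 -0.049  0.186]
[244 205  25  73 980] [ 0.634 -0.087  0.03 ] [ 0.723 -0.047  0.213] [ 0.705 -0.071  0.103]
[ 129  212   51  111 2777] [ 0.492 -0.393  0.03 ] [ 0.75  -0.248  0.146] [ 0.64  -0.326  0.068]
[352 218  54  26 908] [0.646 0.251 0.03 ] [0.765 0.396 0.039] [0.708 0.32  0.035]
hi y -0.23 36 [ 0.622  -0.2029  0.2077] [0.026 0.005 0.021]
hi y -0.2 84 [ 0.6233 -0.1915  0.2132] [0.024 0.029 0.021]
hi y -0.17 58 [ 0.6195 -0.155   0.2123] [0.012 0.029 0.014]
hi y -0.14 54 [ 0.6175 -0.1249  0.2125] [0.012 0.029 0.011]
hi y -0.11 55 [ 0.6154 -0.0946  0.2125] [0.012 0.03  0.012]
hi y -0.08 169 [ 0.6797 -0.0673  0.2094] [0.105 0.028 0.021]
hi y -0.05 50 [ 0.6108 -0.0339  0.2124] [0.01  0.029 0.012]
hi y -0.02 47 [ 0.6096 -0.0052  0.213 ] [0.011 0.027 0.012]
hi y 0.01 47 [0.6072 0.0254 0.2132] [0.011 0.03  0.013]
hi y 0.04 44 [0.6056 0.0534 0.2125] [0.012 0.029 0.01 ]
hi y 0.07 43 [0.6024 0.084  0.2125] [0.014 0.029 0.009]
hi y 0.1 44 [0.6    0.1151 0.2118] [0.011 0.029 0.014]
hi y 0.13 67 [0.6019 0.1395 0.2104] [0.028 0.019 0.021]Traceback (most recent call last):
  File "<stdin>", line 22, in <module>
cv2.error: OpenCV(4.12.0) /io/opencv/modules/imgproc/src/convhull.cpp:143: error: (-215:Assertion failed) total >= 0 && (depth == CV_32F || depth == CV_32S) in function 'convexHull'
```

```bash
python3 - <<'E'
from h import *
d=pickle.load(open("f0.pkl","rb"))
for n,f in d.items():
    p=cloud(f);hsv=cv2.cvtColor(f["color"],cv2.COLOR_RGB2HSV)
    print(n)
    r=inbox(p,[.57,-.22,.205],[.645,.17,.22]); q=p[r]; q=q[(q[:,1]<.12)&(q[:,1]>-.17)&(q[:,2]>.2)]
    c=np.polyfit(q[:,1],q[:,0],1); 
    q=q[abs(q[:,0]-np.polyval(c,q[:,1]))<.008]; c=np.polyfit(q[:,1],q[:,0],1)
    q2=p[inbox(p,[.57,-.26,.18],[.66,.2,.225])]
    print("rail x=a*y+b",c, "z",np.round(np.percentile(q[:,2],[10,50,95]),4),"y ends",q2[:,1].min(),q2[:,1].max())
    g=cv2.inRange(hsv,(50,80,30),(95,255,220))>0
    g&=(abs(p[...,2]-.010)<.008)&(p[...,0]>.3)&(p[...,0]<1.1)&(abs(p[...,1])<.5)
    k,l,st,_=cv2.connectedComponentsWithStats(g.astype(np.uint8))
    for i in range(1,k):
        if st[i,4]<60: continue
        q=p[l==i].astype(np.float32); print("green",st[i],np.round(np.median(q,0),3),cv2.minAreaRect(np.ascontiguousarray(q[:,:2],np.float32)))
    def rep(nm,m):
        if m.sum(): 
            q=p[m]; print(nm,m.sum(),"med",np.round(np.median(q,0),4),"min",np.round(q.min(0),3),"max",np.round(q.max(0),3))
            if m.sum()>5: print("    rect",cv2.minAreaRect(np.ascontiguousarray(q[:,:2],np.float32)))
    rep("handle",inbox(p,[.4,-.4,.095],[.75,-.22,.16])&(hsv[...,2]<70))
    rep("handle top",inbox(p,[.4,-.4,.135],[.75,-.22,.16]))
    rep("head",inbox(p,[.5,-.45,.06],[.70,-.22,.088]))
    rep("tab",inbox(p,[.4,.2,.19],[.7,.45,.24]))
    rep("tabtop",inbox(p,[.4,.2,.218],[.7,.45,.24]))
    rep("strap",inbox(p,[.4,.2,.13],[.7,.45,.185]))
    rep("slate",inbox(p,[.5,.2,.09],[.7,.45,.128]))
    rep("pointer",inbox(p,[.63,-.2,.19],[.8,.05,.23]))
    rep("plain",inbox(p,[.35,.2,.075],[.5,.45,.11]))
    rep("slots",inbox(p,[.35,.2,.05],[.6,.45,.063]))
E
python3 - <<'E'
import cv2
a=cv2.imread("pics/scene0.png")[140:320,120:390];b=cv2.imread("pics/top0.png")[110:250,120:400]
cv2.imwrite("pics/c1.png",cv2.resize(a,None,fx=2.9,fy=2.9,interpolation=cv2.INTER_CUBIC))
cv2.imwrite("pics/c2.png",cv2.resize(b,None,fx=2.8,fy=2.8,interpolation=cv2.INTER_CUBIC))
E
```

```text
scene
rail x=a*y+b [-0.07039588  0.60840463] z [0.208  0.2126 0.216 ] y ends -0.20479298523349815 0.15092558618181823
green [314 186  60  35 382] [0.582 0.302 0.014] ((0.504260778427124, 0.3358854651451111), (0.12553563714027405, 0.19845756888389587), 85.68728637695312)
green [ 194  218  141   94 3123] [0.686 0.039 0.012] ((0.6314923167228699, -0.04733496904373169), (0.1990734040737152, 0.41647329926490784), 4.198898792266846)
green [ 169  237   81   60 2517] [ 0.625 -0.158  0.012] ((0.6144222021102905, -0.165172278881073), (0.14693637192249298, 0.2656685709953308), 3.9605586528778076)
handle 70 med [ 0.5078 -0.262   0.1231] min [ 0.502 -0.267  0.096] max [ 0.512 -0.255  0.144]
    rect ((0.5071120262145996, -0.26120448112487793), (0.0098489448428154, 0.012299653142690659), 0.6307187676429749)
handle top 39 med [ 0.5046 -0.2618  0.143 ] min [ 0.492 -0.27   0.135] max [ 0.51  -0.253  0.146]
    rect ((0.500901460647583, -0.26140570640563965), (0.01507161371409893, 0.016990503296256065), 30.89520263671875)
head 1210 med [ 0.6177 -0.3141  0.0708] min [ 0.5   -0.388  0.06 ] max [ 0.7   -
[... 4115 characters left out ...]
22, 0.33494704961776733), (0.1002882868051529, 0.01176536362618208), 85.4458999633789)
pointer 85 med [ 0.6865 -0.0686  0.2104] min [ 0.631 -0.192  0.192] max [ 0.705 -0.055  0.217]
    rect ((0.6505967974662781, -0.11271699517965317), (0.15551216900348663, 0.0519830621778965), 57.34320831298828)
plain 119 med [0.451  0.3437 0.0956] min [0.445 0.293 0.082] max [0.46  0.393 0.102]
    rect ((0.45175549387931824, 0.34348005056381226), (0.10099121183156967, 0.009887577034533024), 85.69428253173828)
slots 471 med [0.4659 0.3311 0.06  ] min [0.431 0.276 0.051] max [0.57  0.403 0.063]
    rect ((0.5018835663795471, 0.3398713171482086), (0.12095246464014053, 0.13757115602493286), 85.74465942382812)
```

View pics/c1.png

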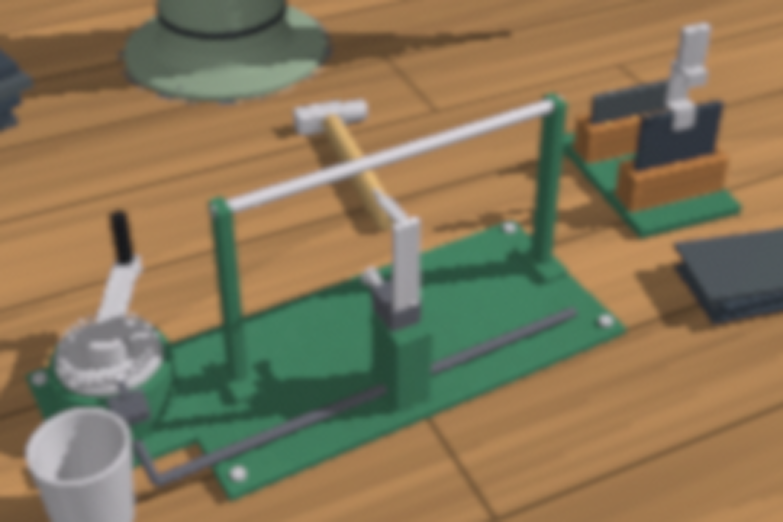

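View pics/c2.png

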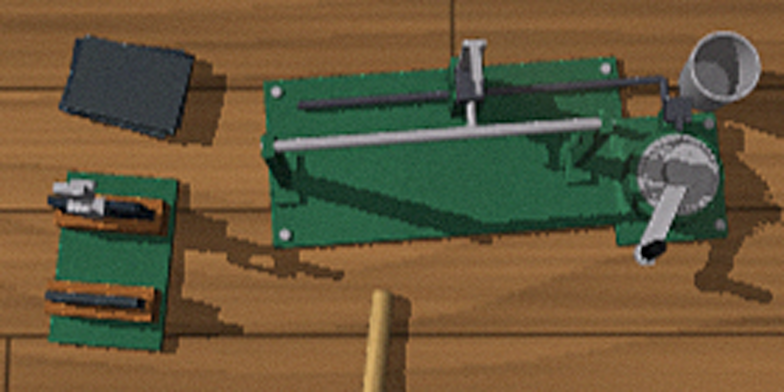

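The crops show the rack with the hooked slate in its far slot, the pointer block at (400,270) in the scene crop, and the lever resting with its handle on the robot's side. I still need to know which way the hook faces, and the centrelines of the pointer and the head.

```bash
python3 - <<'E'
from h import *
d=pickle.load(open("f0.pkl","rb"))
for n,f in d.items():
    p=cloud(f);hsv=cv2.cvtColor(f["color"],cv2.COLOR_RGB2HSV)
    print(n)
    for z in np.arange(.10,.235,.008):
        q=p[inbox(p,[.5,.31,z],[.6,.36,z+.008])&(hsv[...,2]>90)]
        if len(q): print("  z%.3f"%z,len(q),"x",np.round(np.percentile(q[:,0],[5,50,95]),3),"y",np.round([q[:,1].min(),q[:,1].max()],3))
    for x in np.arange(.618,.73,.01):
        q=p[inbox(p,[x,-.13,.14],[x+.01,0,.225])]
        if len(q): print("  ptr x%.3f"%x,len(q),"y",np.round([q[:,1].min(),np.median(q[:,1]),q[:,1].max()],4),"z",np.round([q[:,2].min(),q[:,2].max()],3))
    for zl,zh in((.05,.078),(.078,.09),(.09,.1)):
      q=p[inbox(p,[.55,-.39,zl],[.69,-.24,zh])]
      if len(q)>5: print("  head",zl,len(q),cv2.minEnclosingCircle(np.ascontiguousarray(q[:,:2],np.float32)),np.round(np.median(q,0),3))
E
```

```text
scene
  z0.100 11 x [0.554 0.556 0.558] y [0.327 0.35 ]
  z0.108 17 x [0.554 0.556 0.56 ] y [0.324 0.354]
  z0.116 19 x [0.55  0.555 0.558] y [0.325 0.359]
  z0.124 45 x [0.537 0.548 0.557] y [0.323 0.355]
  z0.132 15 x [0.537 0.538 0.541] y [0.324 0.351]
  z0.140 13 x [0.536 0.539 0.54 ] y [0.324 0.348]
  z0.148 15 x [0.534 0.538 0.54 ] y [0.324 0.344]
  z0.156 13 x [0.536 0.538 0.565] y [0.324 0.349]
  z0.164 20 x [0.537 0.565 0.567] y [0.322 0.346]
  z0.172 41 x [0.538 0.561 0.568] y [0.322 0.349]
  z0.180 20 x [0.546 0.554 0.557] y [0.321 0.353]
  z0.188 24 x [0.549 0.554 0.557] y [0.321 0.349]
  z0.196 20 x [0.548 0.553 0.556] y [0.32  0.353]
  z0.204 25 x [0.55  0.555 0.559] y [0.32  0.352]
  z0.212 24 x [0.546 0.555 0.557] y [0.321 0.35 ]
  z0.220 31 x [0.546 0.553 0.557] y [0.321 0.352]
  ptr x0.618 19 y [-0.1284 -0.1098 -0.0819] z [0.208 0.216]
  ptr x0.638 1 y [-0.0702 -0.0702 -0.0702] z [0.206 0.206]
  ptr x0.648 6 y [-0.0714 -0.0699 -0.068 ] z [0.209 0.211]
  ptr x0.658 9 y [-0.0737 -0.0692 -0.0647] z [0.208 0.211]
  ptr x0.668 12 y [-0.0741 -0.0697 -0.0633] z [0.206 0.21
[... 1281 characters left out ...]
214 -0.1131] z [0.211 0.215]
  ptr x0.648 8 y [-0.0716 -0.0699 -0.0684] z [0.206 0.213]
  ptr x0.658 9 y [-0.0743 -0.0689 -0.0655] z [0.207 0.215]
  ptr x0.668 13 y [-0.0717 -0.0686 -0.0631] z [0.208 0.213]
  ptr x0.678 13 y [-0.0717 -0.0686 -0.0631] z [0.208 0.217]
  ptr x0.688 14 y [-0.072  -0.0675 -0.0632] z [0.208 0.216]
  ptr x0.698 49 y [-0.0785 -0.0616 -0.0547] z [0.14  0.215]
  head 0.05 758 ((0.619560956954956, -0.3221150040626526), 0.08742695301771164) [ 0.607 -0.303  0.065]
  head 0.078 174 ((0.6205565929412842, -0.32944953441619873), 0.08840251713991165) [ 0.589 -0.3    0.087]
  head 0.09 114 ((0.6202921867370605, -0.33484387397766113), 0.08709722012281418) [ 0.591 -0.307  0.092]
```

Findings: the tab is at (0.551, 0.336), its top at 0.225 m, and the hanger's yaw is -0.079. The rail is x ≈ 0.6065 - 0.07y with its middle at y ≈ -0.028 and yaw +0.07. The mark is at about (0.6115, -0.073). The hook's mouth faces +x. The handle is at (0.5005, -0.261) and the pivot at about (0.590, -0.306), 100 mm apart as stated. Next is a helper that works out the rows.

```bash
cat > plan.py <<'E'
import numpy as np,sys
from scipy.spatial.transform import Rotation as R
from workcell import bot
def plan(pos,psi,n,start=None,psi0=None):
    s=bot.observe(); p=np.array(s["position"] if start is None else start)
    Rm=R.from_euler("xyz",s["tool_rot"] if psi0 is None else [np.pi,0,psi0])
    Rt=R.from_euler("xyz",[np.pi,0,psi])
    rv=(Rm.inv()*Rt).as_rotvec()/n; d=(np.array(pos)-p)/n
    rows=[]
    for i in range(n):
        rows.append(np.r_[np.round(Rm.inv().apply(d)*1e3,1),np.round(np.degrees(rv)/6,2)]); Rm=Rm*R.from_rotvec(rv)
    print("at",np.round(p,4),np.round(s["tool_rot"],4),"t",s["clock"])
    for i,r in enumerate(rows): print(i,[float(x)+0 for x in r])
if __name__=="__main__":
    a=[float(x) for x in sys.argv[1:]]; plan(a[:3],a[3],int(a[4]))
E
python3 plan.py .551 .336 .30 1.492 15
```

```text
at [0.1863 0.5963 0.2308] [-3.1406e+00  1.0000e-04  2.8388e+00] t 0.1
0 [-28.4, -9.3, -4.6, 0.0, 0.0, 0.86]
1 [-29.1, -6.7, -4.6, 0.0, 0.0, 0.86]
2 [-29.6, -4.1, -4.6, 0.0, 0.0, 0.86]
3 [-29.8, -1.4, -4.6, 0.0, 0.0, 0.86]
4 [-29.8, 1.3, -4.6, 0.0, 0.0, 0.86]
5 [-29.6, 3.9, -4.6, 0.0, 0.0, 0.86]
6 [-29.1, 6.6, -4.6, 0.0, 0.0, 0.86]
7 [-28.4, 9.2, -4.6, 0.0, 0.0, 0.86]
8 [-27.5, 11.7, -4.6, 0.0, 0.0, 0.86]
9 [-26.3, 14.1, -4.6, 0.0, 0.0, 0.86]
10 [-25.0, 16.4, -4.6, 0.0, 0.0, 0.86]
11 [-23.4, 18.6, -4.6, 0.0, 0.0, 0.86]
12 [-21.6, 20.6, -4.6, 0.0, 0.0, 0.86]
13 [-19.7, 22.4, -4.6, 0.0, 0.0, 0.86]
14 [-17.6, 24.1, -4.6, 0.0, 0.0, 0.86]
```

>>> carry_out(targets=[[-28.4,-9.3,-5,0,0,0.86,0],[-29.1,-6.7,-5,0,0,0.86,0],[-29.6,-4.1,-5,0,0,0.86,0],[-29.8,-1.4,-5,0,0,0.86,0],[-29.8,1.3,-5,0,0,0.86,0]])

```text
clock: 0.52
position: [0.3089, 0.5087, 0.2563]
tool_rot: [-3.141, 0.0, 2.384]
force: [0.1, 0.7, -0.1]
grip_width: 0.0854
```

>>> carry_out(targets=[[-29.6,3.9,-5,0,0,0.86,0],[-29.1,6.6,-5,0,0,0.86,0],[-28.4,9.2,-5,0,0,0.86,0],[-27.5,11.7,-5,0,0,0.86,0],[-26.3,14.1,-5,0,0,0.86,0]])

```text
clock: 0.93
position: [0.4302, 0.4219, 0.2814]
tool_rot: [-3.141, 0.0, 1.934]
force: [0.2, 0.6, 0.7]
grip_width: 0.0854
```

>>> carry_out(targets=[[-25,16.4,-5,0,0,0.86,0],[-23.4,18.6,-5,0,0,0.86,0],[-21.6,20.6,-5,0,0,0.86,0],[-19.7,22.4,-5,0,0,0.86,0],[-17.6,24.1,-5,0,0,0.86,0]])

```text
clock: 1.35
position: [0.5515, 0.3349, 0.3063]
tool_rot: [-3.141, 0.0, 1.484]
force: [0.2, -0.1, 0.7]
grip_width: 0.0856
```

>>> carry_out(targets=[[0,0,0,0,0,0,0],[0,0,0,0,0,0,0]])

```text
clock: 1.52
position: [0.5517, 0.3344, 0.306]
tool_rot: [3.141, 0.001, 1.485]
force: [0.5, 0.1, -1.0]
grip_width: 0.0856
```

```bash
python3 -c "
from workcell import bot;import numpy as np;s=bot.observe();print(np.round(s['qpos'],3),s['force'])"; python3 plan.py .551 .336 .188 1.492 4
```

```text
[-0.875  0.517  0.373  1.465 -0.194  1.197 -0.562] [ 0.50090964  0.14752914 -1.0101909 ]
at [0.5517 0.3344 0.306 ] [3.1415e+00 8.0000e-04 1.4850e+00] t 1.5167
0 [0.4, -0.2, 29.5, 0.0, 0.0, -0.02]
1 [0.4, -0.2, 29.5, 0.0, 0.0, -0.02]
2 [0.4, -0.2, 29.5, 0.0, 0.0, -0.02]
3 [0.4, -0.2, 29.5, 0.0, 0.0, -0.02]
```

>>> carry_out(targets=[[1,-0.5,35,0,0,-0.07,0],[0.5,0,35,0,0,0,0],[0,0,28,0,0,0,0],[0,0,20,0,0,0,0],[0,0,0,0,0,0,100]], force=60)

```text
clock: 1.93
position: [0.5475, 0.3374, 0.184]
tool_rot: [-3.136, 0.004, 1.497]
force: [-1.1, -0.7, -0.9]
grip_width: 0.0754
```

>>> carry_out(targets=[[0,0,0,0,0,0,255],[0,0,0,0,0,0,255],[0,0,0,0,0,0,255],[0,0,0,0,0,0,255],[0,0,0,0,0,0,255]])

```text
clock: 2.35
position: [0.5505, 0.3377, 0.1893]
tool_rot: [3.141, -0.001, 1.495]
force: [-0.8, -0.4, 0.0]
grip_width: 0.0123
```

>>> carry_out(targets=[[0,0,0,0,0,0,255],[0,0,0,0,0,0,255],[0,0,0,0,0,0,255]])

```text
clock: 2.6
position: [0.5505, 0.3377, 0.1893]
tool_rot: [3.141, -0.001, 1.495]
force: [-1.8, -0.3, 7.2]
grip_width: 0.0093
```

Tab gripped. Lift.

>>> carry_out(targets=[[0,0,-12,0,0,0,255],[0,0,-20,0,0,0,255],[0,0,-20,0,0,0,255],[0,0,-18,0,0,0,255],[0,0,0,0,0,0,255]])

```text
clock: 3.02
position: [0.5515, 0.3379, 0.2625]
tool_rot: [3.138, -0.003, 1.495]
force: [1.3, 0.7, -3.1]
grip_width: 0.0093
```

```bash
python3 plan.py .543 .030 .256 1.641 10
```

```text
at [0.5515 0.3379 0.2625] [ 3.1377 -0.0032  1.495 ] t 3.0167
0 [-30.8, 1.5, 0.6, 0.0, 0.0, -0.14]
1 [-30.8, 1.0, 0.6, 0.0, 0.0, -0.14]
2 [-30.8, 0.6, 0.6, 0.0, 0.0, -0.14]
3 [-30.8, 0.1, 0.6, 0.0, 0.0, -0.14]
4 [-30.8, -0.3, 0.6, 0.0, 0.0, -0.14]
5 [-30.8, -0.8, 0.6, 0.0, 0.0, -0.14]
6 [-30.8, -1.2, 0.6, 0.0, 0.0, -0.14]
7 [-30.8, -1.7, 0.6, 0.0, 0.0, -0.14]
8 [-30.7, -2.1, 0.6, 0.0, 0.0, -0.14]
9 [-30.7, -2.6, 0.6, 0.0, 0.0, -0.14]
```

>>> carry_out(targets=[[-15,-4,0,0,0,0,255],[-30,-4,0,0,0,-0.14,255],[-31,0,0,0,0,-0.14,255],[-31,0,0,0,0,-0.14,255],[-31,0,0,0,0,-0.14,255]])

```text
clock: 3.43
position: [0.5338, 0.1989, 0.258]
tool_rot: [-3.141, 0.0, 1.555]
force: [0.8, -0.2, -3.2]
grip_width: 0.0091
```

>>> carry_out(targets=[[-31,0,0,0,0,-0.14,255],[-31,0,0,0,0,-0.14,255],[-31,-0.5,0,0,0,-0.14,255],[-31,-1,0,0,0,-0.14,255],[-25,-1,0,0,0,-0.14,255]])

```text
clock: 3.85
position: [0.5331, 0.0488, 0.2582]
tool_rot: [-3.141, 0.0, 1.627]
force: [0.5, -0.2, -4.6]
grip_width: 0.0094
```

>>> carry_out(targets=[[-12,0,0,0,0,-0.14,255],[-6,0,0,0,0,0,255],[0,0,0,0,0,0,255],[0,0,0,0,0,0,255]])

```text
clock: 4.18
position: [0.5347, 0.0341, 0.2581]
tool_rot: [-3.141, -0.0, 1.642]
force: [0.5, -0.0, -3.8]
grip_width: 0.009
```

```bash
python3 - <<'E'
from h import *
from workcell import bot
s=bot.observe(); print(s["position"],s["tool_rot"],s["force"],s["grip_width"])
d={}
for n in("scene","top"):
    f=bot.grab_frame(n); d[n]=f; p=cloud(f); hsv=cv2.cvtColor(f["color"],cv2.COLOR_RGB2HSV)
    print(n)
    for z0,z1 in((.09,.11),(.11,.14),(.14,.17),(.17,.185),(.19,.21),(.21,.225),(.225,.242)):
        q=p[inbox(p,[.49,-.05,z0],[.585,.12,z1])]
        if len(q)>3: print(z0,len(q),"x",np.round(np.percentile(q[:,0],[2,50,98]),3),"y",np.round(np.percentile(q[:,1],[1,99]),3),"rect",cv2.minAreaRect(np.ascontiguousarray(q[:,:2],np.float32)))
pickle.dump(d,open("f1.pkl","wb"))
a=d["scene"]["color"][100:310,120:400,::-1]
cv2.imwrite("pics/s1.png",cv2.resize(a,None,fx=2.8,fy=2.8,interpolation=cv2.INTER_CUBIC))
E
```

```text
[0.53474274 0.03410121 0.25810628] [-3.14125464e+00 -3.43627468e-04  1.64179199e+00] [ 0.47007838 -0.01216158 -3.83975501] 0.00895860369339585
scene
0.09 144 x [0.534 0.54  0.544] y [-0.016  0.083] rect ((0.5392243266105652, 0.03371376916766167), (0.009280490688979626, 0.10181822627782822), 4.934017181396484)
0.11 258 x [0.535 0.54  0.545] y [-0.016  0.081] rect ((0.5397592186927795, 0.033370666205883026), (0.009590412490069866, 0.10029702633619308), 2.9606399536132812)
0.14 122 x [0.535 0.54  0.545] y [-0.016  0.081] rect ((0.5389561057090759, 0.033431317657232285), (0.009047290310263634, 0.09983953833580017), 3.493140935897827)
0.17 134 x [0.535 0.54  0.545] y [-0.016  0.083] rect ((0.5401032567024231, 0.03359179198741913), (0.008418631739914417, 0.10043579339981079), 2.5356030464172363)
0.19 159 x [0.521 0.536 0.545] y [-0.015  0.081] rect ((0.5324510931968689, 0.03312604874372482), (0.026770001277327538, 0.09871717542409897), 0.7537289261817932)
0.21 32 x [0.518 0.523 0.526] y [0.02  0.044] rect ((0.5225660800933838, 0.03251737728714943), (0.025810780003666878, 0.00720107089728117), 84.62056732177734)
0.225 42 x [0.52  0.549 0.554] y [0.021 0.045] rect ((0.5366277098655701, 0.033007875084877014), (0.03411216661334038, 0.022838028147816658), 2.562042713165283)
top
```

View pics/s1.png

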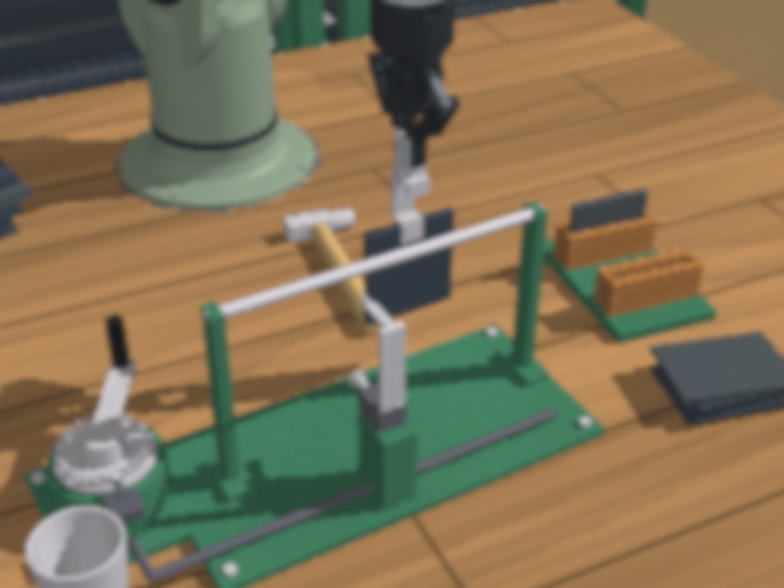

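The slate hangs upright in the grip at (410,260) and level with the rail, and both rack slots and the bench look undisturbed. Next: drop 5 mm, go in 69 mm along gauge +x (tool +y), then lower.

>>> carry_out(targets=[[0,5,5,0,0,0,255],[0,16,0.5,0,0,0,255],[0,16,0,0,0,0,255],[0,16,0,0,0,0,255],[0,11,0,0,0,0,255]])

```text
clock: 4.7
position: [0.6, 0.039, 0.2521]
tool_rot: [-3.141, 0.0, 1.643]
force: [-1.1, -0.2, -4.1]
grip_width: 0.0093
```

>>> carry_out(targets=[[0,5,0,0,0,0,255],[0,0,0,0,0,0,255],[0,0,0,0,0,0,255]])

```text
clock: 4.95
position: [0.6032, 0.0384, 0.2523]
tool_rot: [-3.141, 0.0, 1.642]
force: [-1.2, 0.1, -3.9]
grip_width: 0.0092
```

>>> carry_out(targets=[[0,0,5,0,0,0,255],[0,0,5,0,0,0,255],[0,0,5,0,0,0,255],[0,0,3,0,0,0,255],[0,0,0,0,0,0,255]])

```text
clock: 5.37
position: [0.6031, 0.0382, 0.2339]
tool_rot: [-3.14, 0.0, 1.642]
force: [0.5, 0.9, -4.3]
grip_width: 0.0094
```

>>> carry_out(targets=[[0,0,2,0,0,0,255],[0,0,1.5,0,0,0,255],[0,0,0,0,0,0,255]])

```text
clock: 5.62
position: [0.6036, 0.0382, 0.2311]
tool_rot: [-3.141, 0.0, 1.642]
force: [0.6, -0.7, -3.6]
grip_width: 0.0095
```

>>> carry_out(targets=[[0,0,1,0,0,0,255],[0,0,0,0,0,0,255]])

```text
clock: 5.78
position: [0.6036, 0.0381, 0.2302]
tool_rot: [-3.142, 0.0, 1.642]
force: [-0.2, -0.3, -4.5]
grip_width: 0.009
```

>>> carry_out(targets=[[0,0,1,0,0,0,255],[0,0,0,0,0,0,255]])

```text
clock: 5.95
position: [0.6037, 0.0382, 0.2293]
tool_rot: [3.141, 0.0, 1.642]
force: [-1.1, 0.6, -3.1]
grip_width: 0.0092
```

>>> carry_out(targets=[[0,0,1,0,0,0,255],[0,0,0,0,0,0,255]])

```text
clock: 6.12
position: [0.6039, 0.0381, 0.2291]
tool_rot: [3.141, -0.0, 1.642]
force: [-3.8, 0.3, 7.7]
grip_width: 0.009
```

>>> carry_out(targets=[[0,0,1,0,0,0,255],[0,0,0,0,0,0,255]])

```text
clock: 6.28
position: [0.6039, 0.0381, 0.229]
tool_rot: [3.14, -0.001, 1.642]
force: [-7.8, 0.7, 22.1]
grip_width: 0.0092
```

>>> carry_out(targets=[[0,0,-1,0,0,0,255],[0,0,0,0,0,0,255]])

```text
clock: 6.45
position: [0.6039, 0.0381, 0.2291]
tool_rot: [3.141, -0.0, 1.642]
force: [-4.4, 0.1, 11.0]
grip_width: 0.0093
```

```bash
python3 - <<'E'
from h import *
from workcell import bot
s=bot.observe(); print(np.round(s["force"],1),np.round(s["moment"],3),np.round(s["position"],4))
f=bot.grab_frame("scene"); p=cloud(f)
for z0,z1 in((.07,.1),(.1,.13),(.13,.16)):
    q=p[inbox(p,[.57,-.05,z0],[.65,.12,z1])]
    q=q[abs(q[:,1]-.035)<.045]; c=np.polyfit(q[:,1]-.035,q[:,0],1)
    print("front face x at y=.035:",c, len(q), np.round(np.percentile(q[:,1],[1,99]),3))
cv2.imwrite("pics/s2.png",cv2.resize(f["color"][130:260,180:350,::-1],None,fx=4,fy=4,interpolation=cv2.INTER_CUBIC))
E
```

```text
[-4.4  0.1 11. ] [-0.024  1.059  0.057] [0.6039 0.0381 0.2291]
front face x at y=.035: [-0.07787774  0.60918207] 225 [-0.007  0.079]
front face x at y=.035: [-0.07419775  0.60907978] 227 [-0.008  0.079]
front face x at y=.035: [-0.07471129  0.60951049] 241 [-0.009  0.079]
```

View pics/s2.png

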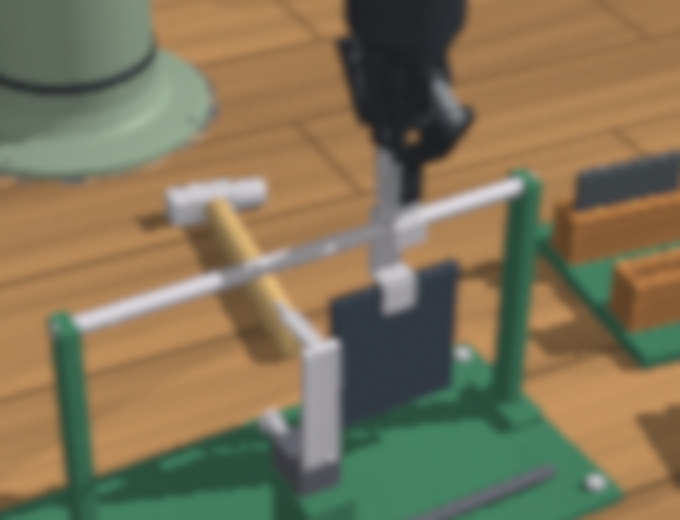

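The hook is over the rail at (390,225) and carried by it, with the pointer at (310,340). Slide toward the pointer.

>>> carry_out(targets=[[-4,0,0,0,0,0,255],[-10,0,0,0,0,0,255],[-10,0,0,0,0,0,255],[-10,0,0,0,0,0,255],[-6,0,0,0,0,0,255]])

```text
clock: 6.92
position: [0.6072, -0.0016, 0.2291]
tool_rot: [3.14, -0.001, 1.642]
force: [-1.3, 7.4, 8.4]
grip_width: 0.0094
```

>>> carry_out(targets=[[-6,0,0,0,0,0,255],[-10,0,0,0,0,0,255],[-10,0,0,0,0,0,255],[-8,0,0,0,0,0,255],[-6,0,0,0,0,0,255]])

```text
clock: 7.33
position: [0.6101, -0.0411, 0.2291]
tool_rot: [3.14, -0.001, 1.642]
force: [-0.5, 6.7, 9.3]
grip_width: 0.0093
```

>>> carry_out(targets=[[-8,0,0,0,0,0,255],[-8,0,0,0,0,0,255],[-6,0,0,0,0,0,255],[-4,0,0,0,0,0,255],[0,0,0,0,0,0,255]])

```text
clock: 7.75
position: [0.612, -0.0677, 0.2291]
tool_rot: [3.139, -0.0, 1.642]
force: [0.4, 1.5, 6.8]
grip_width: 0.0092
```

```bash
cat > meas.py <<'E'
from h import *
from workcell import bot
import sys
s=bot.observe(); print(s["clock"],np.round(s["force"],1),np.round(s["position"],4),np.round(s["tool_rot"],3))
f=bot.grab_frame("scene"); p=cloud(f);hsv=cv2.cvtColor(f["color"],cv2.COLOR_RGB2HSV)
pickle.dump(f,open("fm.pkl","wb"))
print("valid depth",np.mean(f["z_map"]>0))
for z0,z1 in((.075,.1),(.1,.13),(.13,.16)):
    q=p[inbox(p,[.585,-.16,z0],[.64,.02,z1])&(hsv[...,1]>0)]
    for xx in (0,): print("slate z",z0,len(q),"y",np.round(np.percentile(q[:,1],[0,2,98,100]),4),"x",np.round(np.median(q[:,0]),4))
q=p[inbox(p,[.6,-.13,.2],[.64,-.02,.222])&(hsv[...,2]>90)]
for n,z0,z1,x0 in(("lip",.2,.216,.618),("top",.217,.224,.59),("strapfoot",.165,.2,.57)):
    q=p[inbox(p,[x0,-.13,z0],[.64,-.02,z1])&(hsv[...,2]>100)]
    if len(q): print(n,len(q),np.round(q.min(0),4),np.round(q.max(0),4),np.round(np.median(q,0),4))
q=p[inbox(p,[.645,-.13,.2],[.70,-.02,.222])]; print("ptr",np.round(q.min(0),4),np.round(q.max(0),4),np.round(np.median(q,0),4))
cv2.imwrite(sys.argv[1],cv2.resize(f["color"][130:280,180:330,::-1],None,fx=4,fy=4,interpolation=cv2.INTER_CUBIC))
E
python3 meas.py pics/s3.png
```

```text
7.75 [0.4 1.5 6.8] [ 0.612  -0.0677  0.2291] [ 3.139 -0.     1.642]
valid depth 0.9929351806640625
slate z 0.075 176 y [-0.1186 -0.118  -0.0391 -0.0381] x 0.6188
slate z 0.1 258 y [-0.1182 -0.1172 -0.0394 -0.0381] x 0.6184
slate z 0.13 269 y [-0.1183 -0.1178 -0.0222 -0.0199] x 0.6186
lip 57 [ 0.618  -0.1283  0.2031] [ 0.6311 -0.0548  0.216 ] [ 0.6273 -0.072   0.2105]
top 52 [ 0.5998 -0.0882  0.2171] [ 0.6306 -0.0523  0.224 ] [ 0.6201 -0.068   0.2195]
strapfoot 113 [ 0.597  -0.1121  0.1651] [ 0.6234 -0.0237  0.1941] [ 0.6034 -0.0715  0.1703]
ptr [ 0.6483 -0.0739  0.205 ] [ 0.6999 -0.0596  0.2124] [ 0.6791 -0.0685  0.2093]
```

Slate centre at y ≈ -0.0693, mark at -0.0729: 3.5 mm more.

>>> carry_out(targets=[[-2,0,0,0,0,0,255],[-1.5,0,-0.5,0,0,0,255],[0,0,0,0,0,0,255]])

```text
clock: 8.05
position: [0.6118, -0.0709, 0.2292]
tool_rot: [3.141, -0.0, 1.642]
force: [0.2, 3.2, 5.5]
grip_width: 0.0093
```

```bash
python3 meas.py pics/s4.png
```

```text
8.05 [0.2 3.2 5.5] [ 0.6118 -0.0709  0.2292] [ 3.141 -0.     1.642]
valid depth 0.9927215576171875
slate z 0.075 176 y [-0.1214 -0.1208 -0.0396 -0.0386] x 0.6183
slate z 0.1 277 y [-0.1214 -0.1209 -0.0398 -0.0384] x 0.6181
slate z 0.13 272 y [-0.122  -0.1208 -0.0274 -0.023 ] x 0.6182
lip 61 [ 0.618  -0.1285  0.2034] [ 0.6324 -0.0575  0.2155] [ 0.6275 -0.0777  0.2113]
top 49 [ 0.5977 -0.1048  0.2171] [ 0.6302 -0.0561  0.2239] [ 0.62   -0.0727  0.2192]
strapfoot 115 [ 0.5977 -0.1204  0.1651] [ 0.6201 -0.0243  0.1942] [ 0.6042 -0.0735  0.1695]
ptr [ 0.6476 -0.0732  0.2063] [ 0.6997 -0.0591  0.2124] [ 0.6771 -0.0684  0.2095]
```

View pics/s4.png

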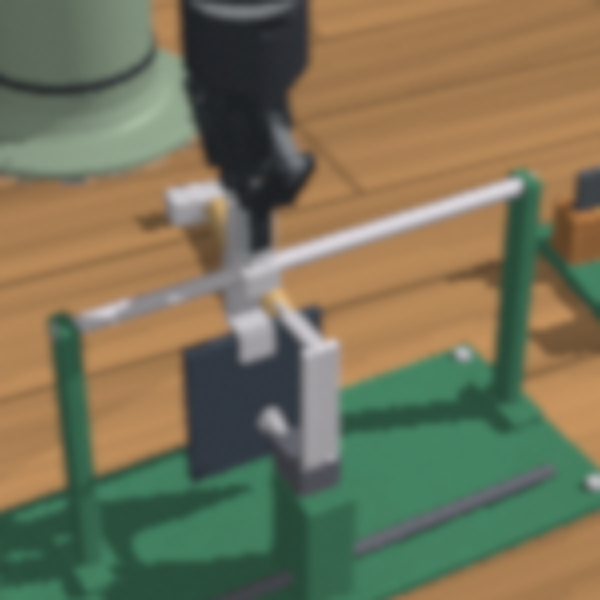

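The hook sits on the rail opposite the pointer (measured centre y ≈ -0.0722). Unload and open gently.

>>> carry_out(targets=[[0,0,-0.5,0,0,0,255],[0,0,0,0,0,0,225],[0,0,0,0,0,0,200],[0,0,0,0,0,0,170],[0,0,0,0,0,0,140]], force=20)

```text
clock: 8.52
position: [0.6113, -0.0712, 0.2292]
tool_rot: [-3.141, 0.0, 1.642]
force: [0.8, 0.4, -0.1]
grip_width: 0.0378
```

>>> carry_out(targets=[[0,0,0,0,0,0,120],[0,0,0,0,0,0,120],[0,0,0,0,0,0,120]])

```text
clock: 8.77
position: [0.6114, -0.0711, 0.2293]
tool_rot: [-3.142, 0.0, 1.642]
force: [0.1, -0.1, 0.5]
grip_width: 0.0452
```

```bash
python3 meas.py pics/s5.png
```

```text
8.7667 [ 0.1 -0.1  0.5] [ 0.6114 -0.0711  0.2293] [-3.142  0.     1.642]
valid depth 0.9928232828776041
slate z 0.075 187 y [-0.1225 -0.1215 -0.0375 -0.0366] x 0.6145
slate z 0.1 278 y [-0.122  -0.1212 -0.0377 -0.0362] x 0.615
slate z 0.13 267 y [-0.1216 -0.121  -0.0256 -0.0221] x 0.6162
lip 57 [ 0.618  -0.128   0.2014] [ 0.6296 -0.0581  0.2159] [ 0.6263 -0.076   0.2095]
top 30 [ 0.5987 -0.126   0.2171] [ 0.6306 -0.0584  0.2238] [ 0.6217 -0.0775  0.2195]
strapfoot 121 [ 0.5951 -0.1203  0.1651] [ 0.6174 -0.0236  0.1917] [ 0.6048 -0.0747  0.1696]
ptr [ 0.6486 -0.0734  0.206 ] [ 0.6986 -0.0615  0.2121] [ 0.6775 -0.0686  0.2097]
```

The hanger hangs free: wrist force about 0, tilt about 0.03 rad, centre y ≈ -0.072. Raise, then plan the move to the handle.

>>> carry_out(targets=[[0,0,-15,0,0,0,120],[0,0,-25,0,0,0,120],[0,0,-30,0,0,0,100],[0,0,-12,0,0,0,80]])

```text
clock: 9.15
position: [0.6122, -0.0714, 0.3148]
tool_rot: [3.138, 0.0, 1.641]
force: [0.2, 0.2, 0.6]
grip_width: 0.0585
```

```bash
python3 -c "
from workcell import bot;import numpy as np;s=bot.observe();print(np.round(s['qpos'],3),s['force'])"; python3 plan.py .5005 -.2612 .31 -.164 20
```

```text
[-0.253  0.459  0.406  1.538 -0.19   1.18   0.258] [0.24337579 0.19389871 0.59487603]
at [ 0.6122 -0.0714  0.3148] [3.1381e+00 5.0000e-04 1.6414e+00] t 9.15
0 [-9.1, -6.2, 0.2, 0.0, 0.0, 0.86]
1 [-9.6, -5.4, 0.2, 0.0, 0.0, 0.86]
2 [-10.0, -4.5, 0.2, 0.0, 0.0, 0.86]
3 [-10.4, -3.6, 0.2, 0.0, 0.0, 0.86]
4 [-10.7, -2.6, 0.2, 0.0, 0.0, 0.86]
5 [-10.9, -1.7, 0.2, 0.0, 0.0, 0.86]
6 [-11.0, -0.7, 0.2, 0.0, 0.0, 0.86]
7 [-11.0, 0.3, 0.2, 0.0, 0.0, 0.86]
8 [-10.9, 1.3, 0.2, 0.0, 0.0, 0.86]
9 [-10.8, 2.3, 0.2, 0.0, 0.0, 0.86]
10 [-10.5, 3.3, 0.2, 0.0, 0.0, 0.86]
11 [-10.2, 4.2, 0.2, 0.0, 0.0, 0.86]
12 [-9.8, 5.1, 0.2, 0.0, 0.0, 0.86]
13 [-9.3, 5.9, 0.2, 0.0, 0.0, 0.86]
14 [-8.7, 6.8, 0.2, 0.0, 0.0, 0.86]
15 [-8.0, 7.5, 0.2, 0.0, 0.0, 0.86]
16 [-7.3, 8.2, 0.2, 0.0, 0.0, 0.86]
17 [-6.6, 8.8, 0.2, 0.0, 0.0, 0.86]
18 [-5.7, 9.4, 0.2, 0.0, 0.0, 0.86]
19 [-4.9, 9.9, 0.2, 0.0, 0.0, 0.86]
```

>>> carry_out(targets=[[-9.1,-6.2,0,0,0,0.86,80],[-9.6,-5.4,0,0,0,0.86,80],[-10,-4.5,0,0,0,0.86,80],[-10.4,-3.6,0,0,0,0.86,80],[-10.7,-2.6,0,0,0,0.86,80]])

```text
clock: 9.57
position: [0.5833, -0.119, 0.3114]
tool_rot: [3.141, -0.0, 1.187]
force: [0.6, 0.3, 0.0]
grip_width: 0.0585
```

>>> carry_out(targets=[[-10.9,-1.7,0,0,0,0.86,80],[-11,-0.7,0,0,0,0.86,80],[-11,0.3,0,0,0,0.86,80],[-10.9,1.3,0,0,0,0.86,80],[-10.8,2.3,0,0,0,0.86,80]])

```text
clock: 9.98
position: [0.5554, -0.1664, 0.3114]
tool_rot: [3.141, -0.0, 0.737]
force: [0.1, -0.6, 0.8]
grip_width: 0.0585
```

>>> carry_out(targets=[[-10.5,3.3,0,0,0,0.86,80],[-10.2,4.2,0,0,0,0.86,80],[-9.8,5.1,0,0,0,0.86,80],[-9.3,5.9,0,0,0,0.86,80],[-8.7,6.8,0,0,0,0.86,80]])

```text
clock: 10.4
position: [0.5276, -0.214, 0.3114]
tool_rot: [3.142, -0.0, 0.287]
force: [0.1, -0.1, -0.2]
grip_width: 0.0589
```

>>> carry_out(targets=[[-8,7.5,0,0,0,0.86,80],[-7.3,8.2,0,0,0,0.86,80],[-6.6,8.8,0,0,0,0.86,80],[-5.7,9.4,0,0,0,0.86,80],[-4.9,9.9,0,0,0,0.86,80]])

```text
clock: 10.82
position: [0.4999, -0.2615, 0.3114]
tool_rot: [-3.142, -0.0, -0.164]
force: [0.3, 0.8, -0.2]
grip_width: 0.0583
```

>>> carry_out(targets=[[0,0,0,0,0,0,80],[0,0,0,0,0,0,80]])

```text
clock: 10.98
position: [0.5002, -0.2611, 0.3113]
tool_rot: [3.141, 0.0, -0.157]
force: [0.2, -0.4, 0.5]
grip_width: 0.0582
```

```bash
cat > hm.py <<'E'
from h import *
from workcell import bot
for n in("scene","top"):
    f=bot.grab_frame(n);p=cloud(f);hsv=cv2.cvtColor(f["color"],cv2.COLOR_RGB2HSV)
    m=inbox(p,[.44,-.38,.1],[.56,-.22,.155]); q=p[m]
    if len(q): print(n,len(q),np.round(np.percentile(q,[3,50,97],axis=0),4).tolist())
    m=inbox(p,[.56,-.16,.08],[.65,.03,.16]); q=p[m]
    if len(q): print(n,"slate y",np.round([q[:,1].min(),q[:,1].max()],4))
    cv2.imwrite(f"pics/h_{n}.png",f["color"][...,::-1])
E
python3 hm.py; python3 plan.py .5005 -.2612 .100 -.164 6;python3 -c "
from workcell import bot;import numpy as np;s=bot.observe();print(np.round(s['qpos'],3),s['force'])"
```

```text
scene 108 [[0.4958, -0.2698, 0.1014], [0.5062, -0.2622, 0.1263], [0.5097, -0.2535, 0.145]]
scene slate y [-0.1224 -0.0218]
top 7 [[0.5004, -0.2572, 0.1055], [0.5052, -0.2547, 0.117], [0.5079, -0.2535, 0.1428]]
top slate y [-0.122  -0.0223]
at [ 0.5006 -0.2604  0.3112] [-3.1413 -0.     -0.1556] t 11.0833
0 [0.0, 0.1, 35.2, 0.0, 0.0, 0.01]
1 [0.0, 0.1, 35.2, 0.0, 0.0, 0.01]
2 [0.0, 0.1, 35.2, 0.0, 0.0, 0.01]
3 [0.0, 0.1, 35.2, 0.0, 0.0, 0.01]
4 [0.0, 0.1, 35.2, 0.0, 0.0, 0.01]
5 [0.0, 0.1, 35.2, 0.0, 0.0, 0.01]
[-0.236  0.476  0.894  1.693 -0.399  1.167 -0.963] [ 0.76770591 -0.38335271  0.62246853]
```

>>> carry_out(targets=[[0,0,30,0,0,0,80],[0,0,40,0,0,0,80],[0,0,40,0,0,0,80],[0,0,40,0,0,0,80],[0,0,30,0,0,0,80]], force=40)

```text
clock: 11.5
position: [0.4998, -0.2597, 0.1284]
tool_rot: [-3.141, 0.002, -0.156]
force: [0.5, -0.1, -0.9]
grip_width: 0.0586
```

>>> carry_out(targets=[[0,0,20,0,0,0,80],[0,0,11,0,0,0,80],[0,0,0,0,0,0,80],[0,0,0,0,0,0,140],[0,0,0,0,0,0,180]])

```text
clock: 11.92
position: [0.5009, -0.2613, 0.1017]
tool_rot: [3.141, -0.002, -0.159]
force: [-0.1, 0.8, 0.2]
grip_width: 0.0357
```

>>> carry_out(targets=[[0,0,0,0,0,0,255],[0,0,0,0,0,0,255],[0,0,0,0,0,0,255],[0,0,0,0,0,0,255],[0,0,0,0,0,0,255]])

```text
clock: 12.33
position: [0.5009, -0.261, 0.1015]
tool_rot: [-3.141, -0.002, -0.159]
force: [-0.5, 2.5, 10.1]
grip_width: 0.0171
```

```bash
python3 hm.py; cat > lev.py <<'E'
import numpy as np
from workcell import bot
P=np.array([.5898,-.3059]);s=bot.observe();p=np.array(s["position"])
F=np.array(s["force"]);d=p[:2]-P;a=np.arctan2(d[1],d[0])%(2*np.pi);t=np.array([-np.sin(a),np.cos(a)])
print("t",s["clock"],"pos",np.round(p,4),"psi",np.round(s["tool_rot"][2],3),"r",np.linalg.norm(d),"ang deg",np.degrees(a),"lever",a-np.radians(153.4),"Ftan",F[:2]@t,"Frad",F[:2]@d/np.linalg.norm(d),"Fz",F[2],"grip",s["grip_width"])
E
python3 lev.py
```

```text
scene 301 [[0.4973, -0.2942, 0.1041], [0.5088, -0.2627, 0.1345], [0.5183, -0.2319, 0.1546]]
scene slate y [-0.1222 -0.0218]
top slate y [-0.1219 -0.0224]
t 12.4333 pos [ 0.5009 -0.261   0.1014] psi -0.159 r 0.09963365280530297 ang deg 153.2043790363761 lever -0.0034142299011610255 Ftan -2.9001758521963024 Frad 2.2263003084407584 Fz 9.159162674988623 grip 0.017148900413059213
```

```bash
python3 - <<'E'
import numpy as np
r,a0,ps=.0997,np.radians(153.3),-.159
X=np.array([np.cos(ps),np.sin(ps)]);Y=np.array([np.sin(ps),-np.cos(ps)])
l=np.arange(0,.66,.04);p=r*np.c_[np.cos(a0+l),np.sin(a0+l)]
for i in range(len(l)-1):
    d=(p[i+1]-p[i])*1e3; print(round(l[i+1],2),np.round([d@X,d@Y],1))
E
```

```text
0.04 [-1.1  3.8]
0.08 [-1.   3.9]
0.12 [-0.8  3.9]
0.16 [-0.7  3.9]
0.2 [-0.5  4. ]
0.24 [-0.3  4. ]
0.28 [-0.2  4. ]
0.32 [-0.  4.]
0.36 [0.1 4. ]
0.4 [0.3 4. ]
0.44 [0.4 4. ]
0.48 [0.6 3.9]
0.52 [0.8 3.9]
0.56 [0.9 3.9]
0.6 [1.1 3.8]
0.64 [1.2 3.8]
```

>>> carry_out(targets=[[-1.1,3.8,0,0,0,0,255],[-1,3.9,0,0,0,0,255],[0,0,0,0,0,0,255]])

```text
clock: 12.68
position: [0.4979, -0.2678, 0.1015]
tool_rot: [-3.14, -0.002, -0.159]
force: [3.0, 7.4, 8.0]
grip_width: 0.0169
```

```bash
python3 lev.py
```

```text
t 12.6833 pos [ 0.4979 -0.2678  0.1015] psi -0.159 r 0.09944582066373972 ang deg 157.50374496512458 lever 0.0716238613035638 Ftan -7.942117510266691 Frad 0.04870990495473501 Fz 8.04037658877151 grip 0.016913152001209433
```

>>> carry_out(targets=[[-0.8,3.9,0,0,0,0,255],[-0.7,3.9,0,0,0,0,255],[0,0,0,0,0,0,255]])

```text
clock: 12.93
position: [0.4952, -0.2759, 0.1015]
tool_rot: [-3.141, -0.003, -0.159]
force: [3.3, 3.6, 5.8]
grip_width: 0.0169
```

```bash
python3 lev.py
```

```text
t 12.9333 pos [ 0.4952 -0.2759  0.1015] psi -0.159 r 0.09925511504468619 ang deg 162.40304264764276 lever 0.15713273689883378 Ftan -4.396730853855179 Frad -2.0371880478658775 Fz 5.812210563671706 grip 0.016897062095810943
```

>>> carry_out(targets=[[-0.5,4,0,0,0,0,255],[0,0,0,0,0,0,255]])

```text
clock: 13.1
position: [0.4942, -0.2796, 0.1015]
tool_rot: [-3.141, -0.003, -0.159]
force: [3.7, 4.5, 6.7]
grip_width: 0.0172
```

```bash
python3 lev.py
```

```text
t 13.1 pos [ 0.4942 -0.2796  0.1015] psi -0.159 r 0.09917112766894084 ang deg 164.6420897958244 lever 0.19621148174199288 Ftan -5.2955518778175055 Frad -2.341842217823866 Fz 6.687903200657733 grip 0.017153758844291885
```

>>> carry_out(targets=[[-0.3,4,0,0,0,0,255],[0,0,0,0,0,0,255]])

```text
clock: 13.27
position: [0.4935, -0.2827, 0.1014]
tool_rot: [-3.14, -0.002, -0.158]
force: [3.3, 10.0, 9.0]
grip_width: 0.0168
```

```bash
python3 lev.py
```

```text
t 13.2667 pos [ 0.4935 -0.2827  0.1014] psi -0.158 r 0.09907651976611831 ang deg 166.44571398646207 lever 0.2276906623372379 Ftan -10.462722467807263 Frad -0.8641338415582921 Fz 8.987140788995989 grip 0.016810169731733132
```

Resistance rose, eased and jumped between 0.196 and 0.228 on my scale, which is the first click. Continue.

>>> carry_out(targets=[[-0.2,4,0,0,0,0,255],[0,4,0,0,0,0,255],[0,0,0,0,0,0,255]])

```text
clock: 13.52
position: [0.492, -0.2911, 0.1015]
tool_rot: [-3.14, -0.003, -0.158]
force: [3.4, 6.7, 6.9]
grip_width: 0.0169
```

```bash
python3 lev.py
```

```text
t 13.5167 pos [ 0.492  -0.2911  0.1015] psi -0.158 r 0.09889083565541897 ang deg 171.37093537632606 lever 0.31365199198001603 Ftan -7.099695490588151 Frad -2.396983087343462 Fz 6.863621847248658 grip 0.01689942686805097
```

>>> carry_out(targets=[[0.1,4,0,0,0,0,255],[0,0,0,0,0,0,255]])

```text
clock: 13.68
position: [0.4916, -0.2951, 0.1015]
tool_rot: [-3.141, -0.003, -0.158]
force: [4.3, 5.4, 6.5]
grip_width: 0.0168
```

```bash
python3 lev.py
```

```text
t 13.6833 pos [ 0.4916 -0.2951  0.1015] psi -0.158 r 0.09881490595612001 ang deg 173.72861522053103 lever 0.3548012679692998 Ftan -5.880048275946258 Frad -3.6308023947581636 Fz 6.503096827318079 grip 0.016822951863557804
```

>>> carry_out(targets=[[0.3,4,0,0,0,0,255],[0,0,0,0,0,0,255]])

```text
clock: 13.85
position: [0.4914, -0.2991, 0.1015]
tool_rot: [-3.141, -0.003, -0.158]
force: [5.1, 5.4, 6.1]
grip_width: 0.017
```

```bash
python3 lev.py
```

```text
t 13.85 pos [ 0.4914 -0.2991  0.1015] psi -0.158 r 0.09867427306620745 ang deg 176.03277053614576 lever 0.3950163647041056 Ftan -5.719121838579763 Frad -4.737731589062662 Fz 6.100267092633011 grip 0.016999950858131243
```

>>> carry_out(targets=[[0.4,4,0,0,0,0,255],[0,0,0,0,0,0,255]])

```text
clock: 14.02
position: [0.4912, -0.3022, 0.1014]
tool_rot: [-3.139, -0.002, -0.158]
force: [5.4, 12.0, 9.2]
grip_width: 0.0168
```

```bash
python3 lev.py
```

```text
t 14.0167 pos [ 0.4912 -0.3022  0.1014] psi -0.158 r 0.09862980722262353 ang deg 177.82645350960144 lever 0.42632203832786963 Ftan -12.22700521845256 Frad -4.976843947745296 Fz 9.175285193665095 grip 0.01677206768688453
```

Second click between 0.395 and 0.426. Nudge slightly towards the pivot and continue.

>>> carry_out(targets=[[0.8,3.9,0,0,0,0,255],[0.9,3.9,0,0,0,0,255],[0,0,0,0,0,0,255]])

```text
clock: 14.27
position: [0.4915, -0.3106, 0.1014]
tool_rot: [-3.14, -0.002, -0.158]
force: [4.0, 9.1, 7.8]
grip_width: 0.0168
```

```bash
python3 lev.py
```

```text
t 14.2667 pos [ 0.4915 -0.3106  0.1014] psi -0.158 r 0.09841889497708385 ang deg 182.75683819727527 lever 0.5123734845176902 Ftan -8.883747157287313 Frad -4.392423214414619 Fz 7.752245086074133 grip 0.01683659079859525
```

>>> carry_out(targets=[[1.1,3.9,0,0,0,0,255],[0,0,0,0,0,0,255]])

```text
clock: 14.43
position: [0.4919, -0.3147, 0.1014]
tool_rot: [-3.14, -0.002, -0.158]
force: [4.0, 7.2, 7.3]
grip_width: 0.0169
```

```bash
python3 lev.py
```

```text
t 14.4333 pos [ 0.4919 -0.3147  0.1014] psi -0.158 r 0.09827867561798838 ang deg 185.1421023117581 lever 0.5540041968450824 Ftan -6.8588908412803375 Frad -4.631643188611104 Fz 7.299959826999301 grip 0.01688812472257162
```

>>> carry_out(targets=[[1.2,3.6,0,0,0,0,255],[0,0,0,0,0,0,255]])

```text
clock: 14.6
position: [0.4924, -0.3186, 0.1014]
tool_rot: [-3.14, -0.002, -0.158]
force: [2.8, 7.6, 7.4]
grip_width: 0.0169
```

```bash
python3 lev.py
```

```text
t 14.6 pos [ 0.4924 -0.3186  0.1014] psi -0.158 r 0.09820027492500757 ang deg 187.4328915498092 lever 0.5939860115183264 Ftan -7.154996717113017 Frad -3.743320828955765 Fz 7.430301657432526 grip 0.016921332713498643
```

>>> carry_out(targets=[[0.7,1.5,0,0,0,0,255],[0,0,0,0,0,0,255]])

```text
clock: 14.77
position: [0.4926, -0.3197, 0.1014]
tool_rot: [-3.14, -0.002, -0.158]
force: [1.2, 9.3, 9.8]
grip_width: 0.0169
```

```bash
python3 lev.py
```

```text
t 14.7667 pos [ 0.4926 -0.3197  0.1014] psi -0.158 r 0.09814094771466733 ang deg 188.09793789311172 lever 0.605593259887304 Ftan -9.002413934225956 Frad -2.445073999544104 Fz 9.814004770609499 grip 0.016949406168693917
```

>>> carry_out(targets=[[0.5,1.3,0,0,0,0,255],[0,0,0,0,0,0,255]])

```text
clock: 14.93
position: [0.4928, -0.3206, 0.1013]
tool_rot: [-3.139, -0.001, -0.158]
force: [-0.2, 10.8, 12.0]
grip_width: 0.0171
```

```bash
python3 lev.py
```

```text
t 14.9333 pos [ 0.4928 -0.3206  0.1013] psi -0.158 r 0.0981390616737346 ang deg 188.62395752498284 lever 0.6147740343935832 Ftan -10.7191812301608 Frad -1.3845779058416425 Fz 11.985142360093484 grip 0.01709612650874225
```

Third click passed: the force jumped from 7 to about 11 N at about 0.60-0.615. Hold and check.

>>> carry_out(targets=[[0,0,0,0,0,0,255],[0,0,0,0,0,0,255],[0,0,0,0,0,0,255],[0,0,0,0,0,0,255],[0,0,0,0,0,0,255]])

```text
clock: 15.35
position: [0.4928, -0.3206, 0.1013]
tool_rot: [-3.139, -0.001, -0.158]
force: [-0.3, 11.9, 12.0]
grip_width: 0.017
```

>>> carry_out(targets=[[0,0,0,0,0,0,255],[0,0,0,0,0,0,255],[0,0,0,0,0,0,255],[0,0,0,0,0,0,255],[0,0,0,0,0,0,255]])

```text
clock: 15.77
position: [0.4928, -0.3205, 0.1013]
tool_rot: [-3.139, -0.001, -0.158]
force: [-0.1, 10.8, 12.5]
grip_width: 0.0171
```

```bash
python3 lev.py; python3 meas.py pics/s6.png; python3 hm.py
```

```text
t 15.7667 pos [ 0.4928 -0.3205  0.1013] psi -0.158 r 0.09814300546858995 ang deg 188.56803914997965 lever 0.6137980746374128 Ftan -10.727031473835446 Frad -1.4664588170545436 Fz 12.547459072363054 grip 0.017072379187074504
15.7667 [-0.1 10.8 12.5] [ 0.4928 -0.3205  0.1013] [-3.139e+00 -1.000e-03 -1.580e-01]
valid depth 0.988677978515625
slate z 0.075 176 y [-0.123  -0.1216 -0.0377 -0.0369] x 0.6146
slate z 0.1 275 y [-0.1217 -0.1209 -0.0388 -0.0367] x 0.6157
slate z 0.13 267 y [-0.1221 -0.1212 -0.0246 -0.0222] x 0.6158
lip 56 [ 0.618  -0.1288  0.2011] [ 0.6307 -0.0581  0.2159] [ 0.6269 -0.0748  0.2097]
top 51 [ 0.598  -0.0882  0.2173] [ 0.6318 -0.0573  0.2237] [ 0.6189 -0.0732  0.2192]
strapfoot 113 [ 0.5936 -0.1165  0.165 ] [ 0.6194 -0.0236  0.1932] [ 0.604  -0.0746  0.1701]
ptr [ 0.6464 -0.0736  0.206 ] [ 0.6996 -0.0543  0.2123] [ 0.6787 -0.0686  0.2096]
scene 323 [[0.4889, -0.3535, 0.1035], [0.5007, -0.3224, 0.1344], [0.5095, -0.2913, 0.1542]]
scene slate y [-0.1226 -0.0211]
top slate y [-0.1224 -0.0226]
```

View pics/h_scene.png

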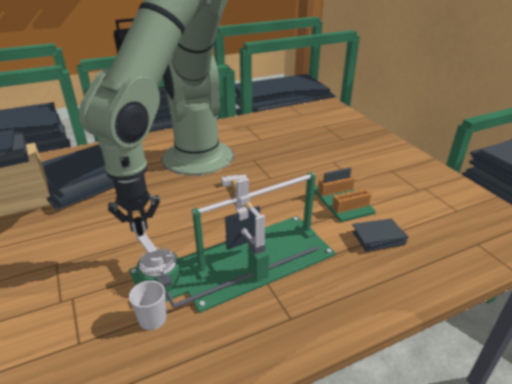

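The hanger hangs at the pointer (240,215), the gripper holds the lever handle at (138,220), and the bystanders are where they were. Handing in.

```bash
python3 -c "
from workcell import bot; print(bot.job_done())"; python3 lev.py
```

```text
the job is handed in; nothing more can be done
None
the job is handed in; nothing more can be done
```

The hooked slate now hangs on its own at the pointer, and the arm is holding the lever at the third click. I handed the job in at about 16 s of the 72 s limit; the hand-in gave no verdict.

- **Slate:** I hooked it over the left half of the rail and slid it to the pointer while the rail carried it. After release its centre measured y ≈ -0.072 m, against my estimate of -0.073 m for the mark. Tilt was about 0.03 rad, and its position did not change while I worked the lever.
- **Lever:** I felt three clicks as force jumps near 0.20, 0.40 and 0.60 rad. At the last check the lever stood at about 0.61 rad, with about 10.7 N of spring force against the fingers, and the tool did not move over the last 0.8 s.
- **Other objects:** the last picture shows the plain slate, hammer, slate stack and cup where they were. I judged this by eye, not by measurement.
- **Disagreements:** the tool's arc came out 1 to 2 mm inside my estimated circle, so the lever angle is uncertain by roughly 0.02 rad. The fingers also showed an unexplained steady vertical force of about 12 N, well under the limits.

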